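# Return the mixed-up bottles to their colour-coded stands

## Robot

A 7-joint arm with a two-finger parallel gripper is mounted at the origin on a cart in front of the work surface, level with it; the furniture and walls round the work are solid. World frame = base frame: x ahead of the robot, y to its left, z up, the work surface at z = 0. Lengths are in m, angles in rad, forces in N, time in s.
With the tool pointing down it reaches from about 0.425 to 0.925 m from the base axis. Payload 6.8 kg.
Tool frame: the origin (TCP) lies at the very end of the fingers, on their centre line; the grasp point (between the pads) lies 19 mm behind it (r.tcp_to_grasp is the distance from the TCP to the grasp point, in m); z points along the fingers, y is the line along which they close (so a half turn about z gives the same grasp; the last joint's range is limited). The gripper opens to 85 mm and grips with 20 to 120 N. Pads are 22 mm wide; open, the fingers measure 114 mm over their backs; the gripper's body (76 mm by 85 mm) begins 54 mm behind the grasp point. The pads swing forward as they close: fully open they stand 13 mm farther back than shut.
Start: joints at [1.147, 0.477, 0.022, 1.555, -0.011, 1.109, -0.083], TCP at [0.21, -0.642, 0.231] pointing down, gripper open.
Joint ranges: [-2.96, 2.96], [-0.34, 2.1], [-1.41, 1.46], [0.24, 2.44], [-1.37, 4.51], [0.17, 1.92], [-2.96, 2.96]. Speed limits (rad/s): [2.39, 2.39, 3.14, 3.14, 3.14, 3.14, 3.14].

## Interface

Orientations are given as a rotation vector (axis times angle).
In Python, from bench import r gives the robot as it stands.
- The arm moves only by the tool step_arm, never from a script. Its argument "moves" is a list of rows, each a list of 7 numbers: the shift along the tool's x, y, z in mm, then the turn, a rotation vector about the tool's x, y, z in rad, then the finger opening in mm, from 0 to 85.4. A call has 1 to 8 rows; each row is the pose to reach, as a shift and turn from the pose commanded when the call began, along the tool's axes at that moment; what a row does not reach only later rows make up. A row lasts 1/10 s, in which the tool goes at most 50 mm and 8.59 degrees, less where a joint would pass 70% of its speed; a pose out of reach is approached as far as the arm can. A call with a gripper value outside its range is refused whole. The fingers move at their own pace and stop on an object; "grip_force" is the grip in N (left out, the last holds). Time passes only in rows, so rows that repeat a pose let the fingers close. It gives the time, the measured TCP pose, the force, the opening and the grip force at its end, in the units of the state.
- r.get_obs(): the state, without advancing time (a new reading comes with each control period).
- r.grab_frame(name): name is "scene" or "top" or "wrist"; returns a dict with "image" (480x640x3 uint8, red, green, blue), "depth" (480x640 float32, m along the optical axis (not along the pixel's ray), 0 where there is no reading), "mtx" (3x3 intrinsics, pixels), "rvec" (rotation vector, rad) and "tvec" (3), from world to camera coordinates, as OpenCV has them. Camera axes: x right, y down, z forward; pixel columns grow to the right and rows downward; lengths in m; the calibration is good to about 2 mm. A picture is of the moment at which its call begins.
- r.hand_in(): hands the job in; it is judged then, once.
The state is a dict: "clock": time; "joints": joint angles; "qvel": joint speeds; "tau": joint torques, N m; "tcp_pos": TCP position; "orientation": TCP orientation; "contact_force": force on the tool from outside, world axes, zero at the start; "moment": the same for the moment, N m; "grip_width": finger opening in m; "gripper_force": force on a finger pad.
Only numpy, scipy, OpenCV 4.12 (cv2) and the standard library are available. Lean on these libraries where they do the work, as an engineer would, in place of code of your own. Each camera call takes 0.05 s, during which the arm holds its last target. There are 200 camera calls.

## Task

The four bottles have been put back on each other's stands. Rearrange them so that each stands upright in the middle of the stand whose collar has the colour of its cap or teat (blue cap on blue, white cap on white, brick-red teat on brick-red, black teat on black), using the plain grey spare stand as the free place on the way. Never let a bottle tip over, and leave the glass measure where it stands.

Things in the scene. Friction and masses are not known exactly. Their poses are not given: they have to be found in the camera images.
- bottle_blue: white plastic sample bottle with a blue screw cap: upright round body 51 mm in diameter, straight from 5 to 75 mm above its base, cap 35 mm in diameter, 100 mm tall in all, about 0.17 kg; grip the body. Origin at the centre of its underside, z up along its axis.
- bottle_white: white plastic sample bottle with a white screw cap: upright round body 51 mm in diameter, straight from 5 to 75 mm above its base, cap 35 mm in diameter, 100 mm tall in all, about 0.17 kg; grip the body. Origin at the centre of its underside, z up along its axis.
- dropper_red: small amber glass dropper bottle with a brick-red rubber teat on top: round body 33 mm in diameter up to 58 mm above its base, black collar 22 mm in diameter from 60 to 73 mm, teat 14 mm in diameter above, 100 mm tall in all, about 0.07 kg; grip the body or the collar. Origin at the centre of its underside, z up along its axis.
- dropper_black: small amber glass dropper bottle with a black rubber teat on top: round body 33 mm in diameter up to 58 mm above its base, black collar 22 mm in diameter from 60 to 73 mm, teat 14 mm in diameter above, 100 mm tall in all, about 0.07 kg; grip the body or the collar. Origin at the centre of its underside, z up along its axis.
- stand_blue: fixed low bottle stand with a blue collar: grey plate 96 x 96 x 4 mm, on it a round collar of inner radius 34 mm, outer radius 41 mm, whose top is 11 mm above the bench; four dots of the same colour in the plate's corners. A bottle stands on the plate inside the collar, its underside 4 mm above the bench. Origin at the centre of the plate's underside, z up.
- stand_white: fixed low bottle stand with a white collar: grey plate 96 x 96 x 4 mm, on it a round collar of inner radius 34 mm, outer radius 41 mm, whose top is 11 mm above the bench; four dots of the same colour in the plate's corners. A bottle stands on the plate inside the collar, its underside 4 mm above the bench. Origin at the centre of the plate's underside, z up.
- stand_red: fixed low bottle stand with a brick-red collar: grey plate 96 x 96 x 4 mm, on it a round collar of inner radius 34 mm, outer radius 41 mm, whose top is 11 mm above the bench; four dots of the same colour in the plate's corners. A bottle stands on the plate inside the collar, its underside 4 mm above the bench. Origin at the centre of the plate's underside, z up.
- stand_black: fixed low bottle stand with a black collar: grey plate 96 x 96 x 4 mm, on it a round collar of inner radius 34 mm, outer radius 41 mm, whose top is 11 mm above the bench; four dots of the same colour in the plate's corners. A bottle stands on the plate inside the collar, its underside 4 mm above the bench. Origin at the centre of the plate's underside, z up.
- stand_spare: fixed low bottle stand with a plain grey collar: grey plate 96 x 96 x 4 mm, on it a round collar of inner radius 34 mm, outer radius 41 mm, whose top is 11 mm above the bench, no coloured dots; the spare stand, empty at the start. A bottle stands on the plate inside the collar, its underside 4 mm above the bench. Origin at the centre of the plate's underside, z up.
- glass_measure: clear conical glass measure standing upright on the bench, 90 mm in diameter at its rim, 106 mm tall; a bystander. Origin at the centre of its foot.
Not all that is in view belongs to the job. What is shaped like the bottle_blue but green is not meant.

How it is judged:
At the end, for the whole second after the job is handed in: Each bottle is upright (within 0.1 rad) on the plate of the stand of its own colour, inside the collar (underside less than 8 mm above the bench), centred to 14 mm, released and at rest; the spare stand is empty again (horizontal distance between bottle_blue and stand_blue below 0.014 m and z of bottle_blue in the frame of stand_blue below 0.008 m and angle between each of bottle_blue, bottle_white, dropper_red, dropper_black's own z axis and vertical below 0.1 rad and linear speed of each of bottle_blue, bottle_white, dropper_red, dropper_black below 0.02 m/s and angular speed of each of bottle_blue, bottle_white, dropper_red, dropper_black below 0.2 rad/s and contact force between the fingers and bottle_blue below 0.1 N and horizontal distance between bottle_white and stand_white below 0.014 m and z of bottle_white in the frame of stand_white below 0.008 m and contact force between the fingers and bottle_white below 0.1 N and horizontal distance between dropper_red and stand_red below 0.014 m and z of dropper_red in the frame of stand_red below 0.008 m and contact force between the fingers and dropper_red below 0.1 N and horizontal distance between dropper_black and stand_black below 0.014 m and z of dropper_black in the frame of stand_black below 0.008 m and contact force between the fingers and dropper_black below 0.1 N); the robot touches nothing.
It fails at once if a bottle is tipped over (more than 0.6 rad) (angle between any of bottle_blue, bottle_white, dropper_red, dropper_black's own z axis and vertical above 0.6 rad).
It fails at once if the glass measure is shifted by more than 20 mm or tipped (distance of glass_measure from where it was at the start of the episode above 0.02 m or angle between glass_measure's own z axis and vertical above 0.3 rad).
It also fails if it takes over 144 s, if anything falls off the work surface, if the arm or the gripper's body presses on something with over 40 N, if the wrist force passes 120 N, or if a joint passes its speed limit or range.

## Working session

There is one attempt and no reset: what is moved stays moved. The work goes in short steps, Python scripts to look and compute and a tool call to move; the robot and the scene stay as the last step left them, time stands still between calls to the robot, and variables do not carry over. Pictures are saved under pics/ and viewed, at most 14 in all, crops included, and the job is handed in when it is done.

Besides the shell and the picture viewer there is one more tool, called after "Emit:" as a command line: name --pt "numbers of a row" for each row, then --argument value for the rest. step_arm: Moves the arm, as the interface text tells. Its arguments: {"type":"object","properties":{"moves":{"type":"array","items":{"type":"array","items":{"type":"number"}}},"grip_force":{"type":"number"}},"required":["moves"]}

```bash
mkdir -p pics; ls
python3 - <<'E'
from bench import r
import cv2,numpy as np
for n in("top","scene"):
    f=r.grab_frame(n); cv2.imwrite(f"pics/{n}0.png",f["image"][:,:,::-1]); np.savez(f"pics/{n}0.npz",**f)
    print(n,f["mtx"].tolist(),f["rvec"],f["tvec"])
print(r.get_obs())
E
```

```text
pics
top [[546.1475418814598, 0.0, 317.74672252226776], [0.0, 546.1475418814598, 247.58266444599644], [0.0, 0.0, 1.0]] [ 2.17363688 -2.20306054  0.09144658] [-0.11881376  0.54938945  0.94850461]
scene [[465.5484309642865, 0.0, 317.67529535596486], [0.0, 465.5484309642865, 245.29187933129327], [0.0, 0.0, 1.0]] [ 0.81446595 -2.34660537  1.3291776 ] [0.35336686 0.27430388 0.48731928]
{'clock': 0.1, 'joints': array([ 1.14692992,  0.47768805,  0.02232378,  1.55636593, -0.01151165,
        1.109282  , -0.08311159]), 'qvel': array([-2.99825144e-04, -1.15050421e-03, -8.06255862e-04, -3.42895267e-03,
        2.35918772e-03, -7.00199427e-06,  3.81202110e-04]), 'tau': array([ 5.70966076e-03, -5.97758675e+01,  1.61370344e+00, -2.81955743e+01,
        1.27758514e-02,  4.98038411e-03, -1.64829814e-06]), 'tcp_pos': array([ 0.20945528, -0.64111665,  0.23043663]), 'orientation': array([-3.10095579e+00, -4.93729408e-01,  5.49225432e-04]), 'contact_force': array([ 0.10857229, -0.18183124, -0.20137049]), 'moment': array([-0.0297716 , -0.00066801, -0.06340799]), 'gripper_force': 0.0, 'grip_width': 0.08490120220969476}
```

View pics/top0.png

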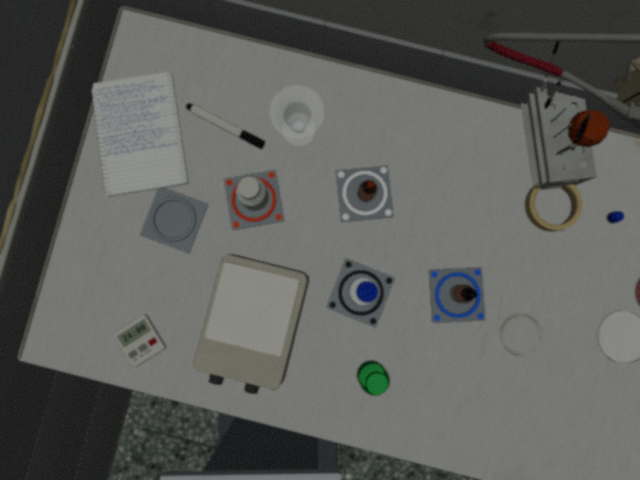

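View pics/scene0.png

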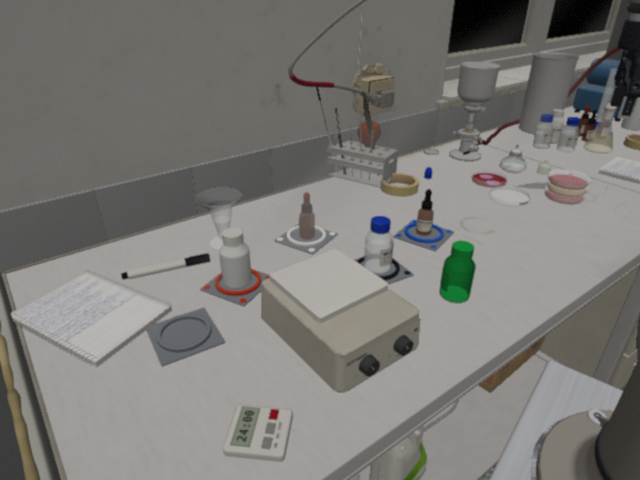

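Candidates in the top view:
- White-cap bottle at (250,190), on the red stand.
- Red-teat dropper at (368,188), on the white stand.
- Blue-cap bottle at (366,292), on the black stand.
- Black-teat dropper at (465,294), on the blue stand.
- Green decoy at (373,378), to be ignored.
- Spare stand at (174,220).
- Measure at (297,115).

Next is a close crop.

```bash
cat > h.py <<'E'
import numpy as np,cv2
def rays(f,uv,z):
    "pixels -> world points on plane height z"
    R=cv2.Rodrigues(f["rvec"])[0]; t=f["tvec"].ravel(); c=-R.T@t
    uv=np.atleast_2d(uv).astype(float)
    d=np.c_[(uv-f["mtx"][[0,1],[2,2]])/f["mtx"][0,0],np.ones(len(uv))]@R
    return c+d*((z-c[2])/d[:,2])[:,None]
def cloud(f):
    R=cv2.Rodrigues(f["rvec"])[0]; t=f["tvec"].ravel(); v,u=np.mgrid[:480,:640]; D=f["depth"]
    p=np.dstack([(u-f["mtx"][0,2])/f["mtx"][0,0]*D,(v-f["mtx"][1,2])/f["mtx"][0,0]*D,D])-t
    return p@R
E
python3 - <<'E'
from h import *
f=dict(np.load("pics/top0.npz"))
im=f["image"][150:345,130:505,::-1]
cv2.imwrite("pics/crop.png",cv2.resize(im,None,fx=2.1,fy=2.1,interpolation=cv2.INTER_CUBIC))
P=cloud(f);v,u=np.mgrid[:480,:640]
for n,(a,b) in dict(white=(250,190),red=(368,188),blue=(366,292),black=(465,294),green=(373,378),measure=(297,115)).items():
    m=(abs(u-a)<30)&(abs(v-b)<30)&(f["depth"]>0); q=P[m]; 
    top=q[(q[:,2]>.085)&(q[:,2]<.12)]
    print(n,"zmax",q[:,2].max().round(3),len(top),top[:,:2].mean(0).round(4),((top.max(0)+top.min(0))/2).round(4),np.ptp(top,axis=0).round(3))
for n,uv in dict(spare=(174,220),sred=(254,199),swhite=(364.5,193.5),sblack=(361.5,292),sblue=(457.5,295)).items():print(n,rays(f,uv,.004).round(4))
# scale box height
m=(u>225)&(u<300)&(v>270)&(v<340);print("scale z",P[m][:,2].max().round(3))
c=-cv2.Rodrigues(f["rvec"])[0].T@f["tvec"].ravel();print("cam",c)
E
```

```text
white zmax 0.11 391 [ 0.6409 -0.0134] [ 0.642  -0.0131  0.098 ] [0.035 0.034 0.025]
red zmax 0.106 61 [ 0.6455 -0.2129] [ 0.6464 -0.2137  0.0955] [0.013 0.012 0.021]
blue zmax 0.108 384 [ 0.4698 -0.203 ] [ 0.4695 -0.2033  0.0995] [0.034 0.034 0.018]
black zmax 0.106 73 [ 0.4639 -0.3745] [ 0.4638 -0.3758  0.0956] [0.012 0.013 0.02 ]
green zmax 0.105 411 [ 0.3237 -0.2157] [ 0.323  -0.2163  0.0952] [0.035 0.035 0.02 ]
measure zmax 0.111 1754 [ 0.7714 -0.0927] [ 0.7663 -0.0926  0.0979] [0.089 0.089 0.026]
spare [[0.6024 0.1329 0.004 ]]
sred [[ 0.639  -0.0118  0.004 ]]
swhite [[ 0.6466 -0.2128  0.004 ]]
sblack [[ 0.468  -0.2039  0.004 ]]
sblue [[ 0.4602 -0.3765  0.004 ]]
scale z 0.988
cam [ 0.47627526 -0.11633913  0.98753915]
```

View pics/crop.png

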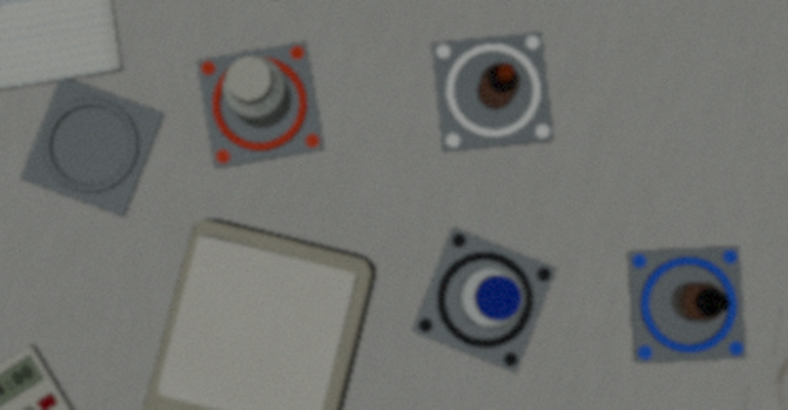

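The crop confirms the choices: the red stand's dots centre at (254,199.6), white at (364.8,193.6), black at (361,292.6), blue at (457.3,295.1), and the spare's plate at (174.4,219.9). These match the first estimates, and the bottles sit close to their stand centres. I'll start with the black dropper and align the tool with the world axes on the way.

Emit:
step_arm --pt "20 -11 2 0 0 0.04 85" --pt "60 -32 5 0 0 0.1 85" --pt "100 -54 9 0 0 0.16 85" --pt "145 -78 13 0 0 0.22 85" --pt "190 -102 17 0 0 0.28 85" --pt "235 -126 21 0 0 0.316 85" --pt "280 -150 26 0 0 0.316 85" --pt "324 -174 30 0 0 0.316 85" --grip_force 40

```text
clock: 0.9
tcp_pos: [0.4611, -0.3774, 0.2013]
orientation: [-3.141, 0.001, 0.001]
contact_force: [1.0, -0.7, -0.1]
grip_width: 0.0854
gripper_force: 0.0
```

Emit:
step_arm --pt "0 0 0 0 0 0 85" --pt "0 0 0 0 0 0 85"

```text
clock: 1.1
tcp_pos: [0.4611, -0.3777, 0.2012]
orientation: [-3.141, -0.005, 0.001]
contact_force: [-0.9, -1.1, 0.1]
grip_width: 0.0851
gripper_force: 0.0
```

Run:
```python
from bench import r
from h import *
f=r.grab_frame("wrist"); cv2.imwrite("pics/w1.png",f["image"][:,:,::-1])
o=r.get_obs();print(o["tcp_pos"],o["joints"].round(2))
P=cloud(f).reshape(-1,3);P=P[f["depth"].ravel()>0]
for lo,hi in((.085,.12),(.06,.085)):
    q=P[(P[:,2]>lo)&(P[:,2]<hi)&(np.hypot(P[:,0]-.464,P[:,1]+.375)<.03)];print(len(q),q.mean(0) if len(q) else 0, (q.max(0)+q.min(0))/2 if len(q) else 0)
R=cv2.Rodrigues(f["rvec"])[0];t=f["tvec"].ravel()
for p in([.4639,-.375,.104],[.460,-.3765,.004]):
    c=f["mtx"]@(R@np.array(p)+t);print(c[:2]/c[2])
```

```text
[ 0.45972984 -0.37935988  0.20136366] [ 0.61  0.38 -0.03  1.78  0.01  0.98 -1.  ]
355 [ 0.46550734 -0.37607815  0.10011047] [ 0.46389456 -0.37629209  0.09556463]
575 [ 0.4692308  -0.3762797   0.07275741] [ 0.46671867 -0.37643267  0.07243918]
[317.60119824 239.33970708]
[320.40260388 210.83067012]
```

View pics/w1.png

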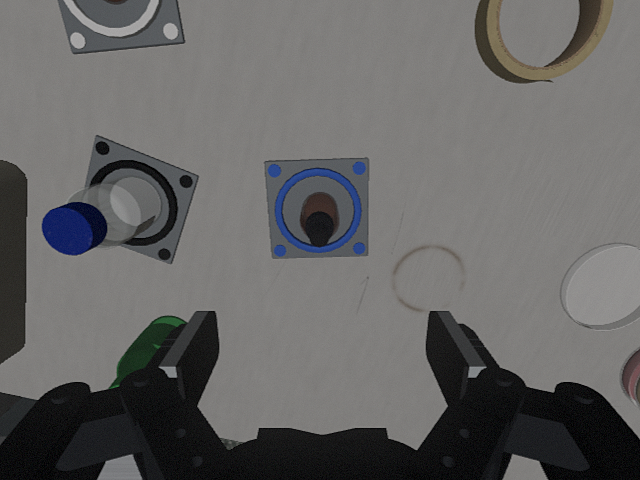

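The wrist view agrees with the map: the teat is at about (319,238) and the blue stand centre at about (319,210). The dropper is at (0.4645,-0.376), so I'll correct by a few mm and descend.

Emit:
step_arm --pt "4 -2 20 0 0 0 85" --pt "4 -2 55 0 0 0 85" --pt "4 -2 90 0 0 0 85" --pt "4 -2 120 0 0 0 85" --pt "4 -2 143 0 0 0 85" --pt "4 -2 157 0 0 0 85" --pt "4 -2 163 0 0 0 85" --pt "4 -2 163 0 0 0 85"

```text
clock: 1.95
tcp_pos: [0.4635, -0.378, 0.0385]
orientation: [3.142, -0.002, -0.001]
contact_force: [0.5, -0.4, -1.0]
grip_width: 0.0851
gripper_force: 0.0
```

Emit:
step_arm --pt "0 0 0 0 0 0 50" --pt "0 0 0 0 0 0 30" --pt "0 0 0 0 0 0 20" --pt "0 0 0 0 0 0 20" --pt "0 0 0 0 0 0 20" --pt "0 0 0 0 0 0 20" --pt "0 0 0 0 0 0 20" --pt "0 0 0 0 0 0 20"

```text
clock: 2.75
tcp_pos: [0.4648, -0.3772, 0.0396]
orientation: [3.141, 0.0, 0.002]
contact_force: [-0.4, 1.1, 6.2]
grip_width: 0.0315
gripper_force: 39.3
```

Emit:
step_arm --pt "0 0 -8 0 0 0 20" --pt "0 0 -25 0 0 0 20" --pt "0 0 -50 0 0 0 20" --pt "0 0 -75 0 0 0 20" --pt "0 0 -100 0 0 0 20" --pt "0 0 -118 0 0 0 20" --pt "0 0 -127 0 0 0 20" --pt "0 0 -130 0 0 0 20"

```text
clock: 3.55
tcp_pos: [0.4644, -0.3775, 0.1697]
orientation: [3.141, -0.001, 0.002]
contact_force: [-0.2, 0.2, -3.1]
grip_width: 0.0309
gripper_force: 39.8
```

Emit:
step_arm --pt "3 -10 0 0 0 0 20" --pt "9 -32 0 0 0 0 20" --pt "18 -65 0 0 0 0 20" --pt "28 -103 0 0 0 0 20" --pt "39 -143 0 0 0 0 20" --pt "50 -183 0 0 0 0 20" --pt "60 -223 0 0 0 0 20" --pt "71 -263 0 0 0 0 20"

```text
clock: 4.35
tcp_pos: [0.5344, -0.1116, 0.1674]
orientation: [-3.141, -0.001, 0.004]
contact_force: [0.9, 0.8, -0.1]
grip_width: 0.031
gripper_force: 39.8
```

Emit:
step_arm --pt "11 -40 0 0 0 0 20" --pt "22 -80 0 0 0 0 20" --pt "33 -120 0 0 0 0 20" --pt "43 -160 0 0 0 0 20" --pt "53 -195 0 0 0 0 20" --pt "61 -225 0 0 0 0 20" --pt "66 -242 0 0 0 0 20" --pt "67 -247 0 0 0 0 20"

```text
clock: 5.15
tcp_pos: [0.6016, 0.1354, 0.1676]
orientation: [-3.141, -0.005, 0.003]
contact_force: [-0.5, -0.8, -0.9]
grip_width: 0.031
gripper_force: 39.8
```

Emit:
step_arm --pt "0 0 0 0 0 0 20"

```text
clock: 5.25
tcp_pos: [0.6017, 0.1324, 0.1679]
orientation: [3.141, 0.0, -0.002]
contact_force: [0.0, -0.2, -0.3]
grip_width: 0.0308
gripper_force: 39.8
```

Emit:
step_arm --pt "0 0 15 0 0 0 20" --pt "0 0 45 0 0 0 20" --pt "0 0 75 0 0 0 20" --pt "0 0 100 0 0 0 20" --pt "0 0 115 0 0 0 20" --pt "0 0 122 0 0 0 20" --pt "0 0 126 0 0 0 20" --pt "0 0 128 0 0 0 20"

```text
clock: 6.05
tcp_pos: [0.6029, 0.1325, 0.0412]
orientation: [-3.141, 0.001, -0.002]
contact_force: [0.4, 0.7, -0.1]
grip_width: 0.031
gripper_force: 39.8
```

Emit:
step_arm --pt "0 0 1 0 0 0 20" --pt "0 0 1 0 0 0 20"

```text
clock: 6.25
tcp_pos: [0.6029, 0.1329, 0.0405]
orientation: [-3.141, 0.0, -0.002]
contact_force: [-1.2, -0.2, -0.1]
grip_width: 0.0308
gripper_force: 39.8
```

Emit:
step_arm --pt "0 0 1 0 0 0 20" --pt "0 0 2 0 0 0 20" --pt "0 0 2 0 0 0 20"

```text
clock: 6.55
tcp_pos: [0.6035, 0.133, 0.0395]
orientation: [-3.141, 0.0, -0.004]
contact_force: [-1.9, -1.5, 9.4]
grip_width: 0.0311
gripper_force: 40.6
```

Contact. I'll release gradually, then go up and over to the blue bottle at (0.4697,-0.203).

Emit:
step_arm --pt "0 0 -1 0 0 0 34" --pt "0 0 -1 0 0 0 40" --pt "0 0 -1 0 0 0 50" --pt "0 0 -1 0 0 0 65" --pt "0 0 -1 0 0 0 80" --pt "0 0 -1 0 0 0 85" --pt "0 0 -1 0 0 0 85"

```text
clock: 7.25
tcp_pos: [0.6023, 0.1327, 0.0386]
orientation: [3.142, -0.0, -0.0]
contact_force: [-0.8, 1.0, 0.3]
grip_width: 0.0851
gripper_force: 0.0
```

Emit:
step_arm --pt "0 0 -20 0 0 0 85" --pt "0 0 -60 0 0 0 85" --pt "0 0 -105 0 0 0 85" --pt "0 0 -150 0 0 0 85" --pt "0 0 -160 0 0 0 85"

```text
clock: 7.75
tcp_pos: [0.6052, 0.1337, 0.2047]
orientation: [-3.139, 0.001, -0.014]
contact_force: [0.1, -0.4, -0.2]
grip_width: 0.0848
gripper_force: 0.0
```

Emit:
step_arm --pt "-15 38 0 0 0 0 85" --pt "-33 83 0 0 0 0 85" --pt "-50 126 0 0 0 0 85" --pt "-67 169 0 0 0 0 85" --pt "-84 212 0 0 0 0 85" --pt "-101 255 0 0 0 0 85" --pt "-118 298 0 0 0 0 85" --pt "-133 336 0 0 0 0 85"

```text
clock: 8.55
tcp_pos: [0.4677, -0.2054, 0.1985]
orientation: [3.141, -0.002, -0.001]
contact_force: [0.6, -0.2, -0.4]
grip_width: 0.0852
gripper_force: 0.0
```

Emit:
step_arm --pt "0 0 0 0 0 0 85"

```text
clock: 8.65
tcp_pos: [0.4659, -0.2095, 0.1984]
orientation: [3.139, -0.016, -0.003]
contact_force: [-0.3, -1.0, 0.0]
grip_width: 0.0848
gripper_force: 0.0
```

Run:
```python
from bench import r
from h import *
f=r.grab_frame("top"); cv2.imwrite("pics/t2.png",f["image"][:,:,::-1])
o=r.get_obs();print(o["tcp_pos"])
P=cloud(f).reshape(-1,3);P=P[f["depth"].ravel()>0]
q=P[(P[:,2]>.085)&(P[:,2]<.12)&(np.hypot(P[:,0]-.602,P[:,1]-.133)<.03)];print("dropper",len(q),q.mean(0),q[:,2].max())
w=r.grab_frame("wrist")
P=cloud(w).reshape(-1,3);P=P[w["depth"].ravel()>0]
q=P[(P[:,2]>.1)&(P[:,2]<.108)&(np.hypot(P[:,0]-.47,P[:,1]+.203)<.03)];print("blue",len(q),q.mean(0),np.ptp(q,axis=0))
```

```text
[ 0.46755966 -0.20618327  0.19838463]
dropper 65 [0.60197416 0.13192877 0.09973801] 0.10771615593291439
blue 1974 [ 0.47045114 -0.20315614  0.10566796] [0.03518056 0.03378136 0.00769779]
```

The dropper stands upright on the spare stand. Next I grasp the blue bottle.

Emit:
step_arm --pt "3 -3 20 0 0 0 85" --pt "3 -3 55 0 0 0 85" --pt "3 -3 90 0 0 0 85" --pt "3 -3 120 0 0 0 85" --pt "3 -3 140 0 0 0 85" --pt "3 -3 149 0 0 0 85" --pt "3 -3 152 0 0 0 85" --pt "3 -3 152 0 0 0 85"

```text
clock: 9.55
tcp_pos: [0.4729, -0.1996, 0.047]
orientation: [-3.141, -0.002, -0.001]
contact_force: [-0.4, 0.2, -0.0]
grip_width: 0.0849
gripper_force: 0.0
```

Emit:
step_arm --pt "0 0 0 0 0 0 65" --pt "0 0 0 0 0 0 50" --pt "0 0 0 0 0 0 38" --pt "0 0 0 0 0 0 38" --pt "0 0 0 0 0 0 38" --pt "0 0 0 0 0 0 38"

```text
clock: 10.15
tcp_pos: [0.4731, -0.2007, 0.0479]
orientation: [3.141, -0.001, 0.003]
contact_force: [-0.8, 0.3, 6.8]
grip_width: 0.0486
gripper_force: 40.3
```

Emit:
step_arm --pt "0 0 -8 0 0 0 38" --pt "0 0 -25 0 0 0 38" --pt "0 0 -50 0 0 0 38" --pt "0 0 -75 0 0 0 38" --pt "0 0 -92 0 0 0 38" --pt "0 0 -98 0 0 0 38" --pt "0 0 -100 0 0 0 38"

```text
clock: 10.85
tcp_pos: [0.4723, -0.2004, 0.1474]
orientation: [3.141, -0.001, 0.002]
contact_force: [-0.0, 0.2, -1.5]
grip_width: 0.0487
gripper_force: 42.0
```

Emit:
step_arm --pt "0 8 0 0 0 0 38" --pt "-2 26 0 0 0 0 38" --pt "-4 56 0 0 0 0 38" --pt "-6 90 0 0 0 0 38" --pt "-8 125 0 0 0 0 38" --pt "-9 153 0 0 0 0 38" --pt "-10 170 0 0 0 0 38" --pt "-10 176 0 0 0 0 38"

```text
clock: 11.65
tcp_pos: [0.4609, -0.3782, 0.1456]
orientation: [-3.141, 0.005, 0.003]
contact_force: [-0.5, 0.4, -1.4]
grip_width: 0.0491
gripper_force: 41.9
```

Emit:
step_arm --pt "0 0 0 0 0 0 38"

```text
clock: 11.75
tcp_pos: [0.4618, -0.3761, 0.1459]
orientation: [-3.141, 0.001, 0.002]
contact_force: [0.5, 0.5, -1.4]
grip_width: 0.0487
gripper_force: 41.9
```

Emit:
step_arm --pt "0 0 10 0 0 0 38" --pt "0 0 35 0 0 0 38" --pt "0 0 60 0 0 0 38" --pt "0 0 80 0 0 0 38" --pt "0 0 90 0 0 0 38" --pt "0 0 95 0 0 0 38" --pt "0 0 97 0 0 0 38" --pt "0 0 99 0 0 0 38"

```text
clock: 12.55
tcp_pos: [0.4629, -0.3764, 0.0484]
orientation: [3.141, 0.0, 0.002]
contact_force: [0.0, 0.6, -1.9]
grip_width: 0.0487
gripper_force: 41.9
```

Emit:
step_arm --pt "0 0 1 0 0 0 38" --pt "0 0 2 0 0 0 38" --pt "0 0 2 0 0 0 38"

```text
clock: 12.85
tcp_pos: [0.4631, -0.3766, 0.0479]
orientation: [3.141, -0.001, 0.003]
contact_force: [-2.5, 2.4, 11.9]
grip_width: 0.0487
gripper_force: 43.0
```

Contact; I'll release and go back for the black dropper on the spare stand.

Emit:
step_arm --pt "0 0 -1 0 0 0 52" --pt "0 0 -1 0 0 0 58" --pt "0 0 -1 0 0 0 68" --pt "0 0 -1 0 0 0 80" --pt "0 0 -1 0 0 0 85" --pt "0 0 -1 0 0 0 85"

```text
clock: 13.45
tcp_pos: [0.4621, -0.3762, 0.0466]
orientation: [-3.142, 0.0, 0.0]
contact_force: [0.3, -0.7, -0.2]
grip_width: 0.0847
gripper_force: 0.0
```

Emit:
step_arm --pt "0 0 -20 0 0 0 85" --pt "0 0 -60 0 0 0 85" --pt "0 0 -105 0 0 0 85" --pt "0 0 -145 0 0 0 85" --pt "0 0 -153 0 0 0 85"

```text
clock: 13.95
tcp_pos: [0.4645, -0.378, 0.2051]
orientation: [3.137, -0.001, 0.011]
contact_force: [0.6, -0.2, -0.4]
grip_width: 0.0853
gripper_force: 0.0
```

Emit:
step_arm --pt "7 -25 0 0 0 0 85" --pt "18 -65 0 0 0 0 85" --pt "31 -112 0 0 0 0 85" --pt "44 -160 0 0 0 0 85" --pt "57 -207 0 0 0 0 85" --pt "70 -255 0 0 0 0 85" --pt "83 -302 0 0 0 0 85" --pt "96 -350 0 0 0 0 85"

```text
clock: 14.75
tcp_pos: [0.5581, -0.0246, 0.1992]
orientation: [3.141, -0.001, -0.001]
contact_force: [0.9, -0.0, 0.9]
grip_width: 0.0853
gripper_force: 0.0
```

Emit:
step_arm --pt "13 -47 0 0 0 0 85" --pt "25 -90 0 0 0 0 85" --pt "35 -128 0 0 0 0 85" --pt "41 -150 0 0 0 0 85" --pt "43 -158 0 0 0 0 85" --pt "43 -158 0 0 0 0 85" --pt "43 -158 0 0 0 0 85"

```text
clock: 15.45
tcp_pos: [0.601, 0.1296, 0.1992]
orientation: [3.14, -0.003, -0.001]
contact_force: [0.7, -0.4, -0.3]
grip_width: 0.085
gripper_force: 0.0
```

```bash
cat > chk.py <<'E'
from bench import r
from h import *
S=dict(blue=(.460,-.3765),black=(.468,-.204),white=(.6466,-.2128),red=(.639,-.0122),spare=(.602,.1325))
def chk(*cams):
    print(r.get_obs()["tcp_pos"].round(4))
    for c in cams:
        f=r.grab_frame(c); P=cloud(f).reshape(-1,3);P=P[f["depth"].ravel()>0]
        for n,s in S.items():
            q=P[(P[:,2]>.09)&(P[:,2]<.112)&(np.hypot(P[:,0]-s[0],P[:,1]-s[1])<.035)]
            if len(q)>20: print(c,n,len(q),q.mean(0).round(4),"off",((q.mean(0)[:2]-s)*1e3).round(1))
E
python3 -c "from chk import *;chk('top','wrist')"
```

```text
[0.601  0.1296 0.1992]
top blue 413 [ 0.4598 -0.3771  0.104 ] off [-0.2 -0.6]
top white 56 [ 0.6458 -0.2133  0.1012] off [-0.8 -0.5]
top red 390 [ 0.6411 -0.0133  0.1038] off [ 2.1 -1.1]
top spare 60 [0.6024 0.1323 0.1007] off [ 0.4 -0.2]
wrist red 2779 [ 0.643  -0.0083  0.1041] off [4.  3.9]
wrist spare 316 [0.6039 0.1341 0.1018] off [1.9 1.6]
```

Blue is centred to 1 mm. Next I grasp the black dropper and carry it to the black stand.

Emit:
step_arm --pt "2 -3 20 0 0 0 85" --pt "2 -3 55 0 0 0 85" --pt "2 -3 90 0 0 0 85" --pt "2 -3 120 0 0 0 85" --pt "2 -3 143 0 0 0 85" --pt "2 -3 157 0 0 0 85" --pt "2 -3 161 0 0 0 85" --pt "2 -3 161 0 0 0 85"

```text
clock: 16.35
tcp_pos: [0.6035, 0.1342, 0.0389]
orientation: [3.141, -0.002, 0.0]
contact_force: [0.0, -0.5, -0.9]
grip_width: 0.0851
gripper_force: 0.0
```

Emit:
step_arm --pt "0 0 0 0 0 0 50" --pt "0 0 0 0 0 0 30" --pt "0 0 0 0 0 0 20" --pt "0 0 0 0 0 0 20" --pt "0 0 0 0 0 0 20" --pt "0 0 0 0 0 0 20" --pt "0 0 0 0 0 0 20" --pt "0 0 0 0 0 0 20"

```text
clock: 17.15
tcp_pos: [0.6038, 0.135, 0.0396]
orientation: [-3.141, 0.0, -0.002]
contact_force: [-1.6, 0.5, 5.7]
grip_width: 0.0311
gripper_force: 39.5
```

Emit:
step_arm --pt "0 0 -8 0 0 0 20" --pt "0 0 -25 0 0 0 20" --pt "0 0 -50 0 0 0 20" --pt "0 0 -75 0 0 0 20" --pt "0 0 -100 0 0 0 20" --pt "0 0 -118 0 0 0 20" --pt "0 0 -127 0 0 0 20" --pt "0 0 -130 0 0 0 20"

```text
clock: 17.95
tcp_pos: [0.6036, 0.1348, 0.1697]
orientation: [-3.141, 0.0, -0.002]
contact_force: [-0.2, -0.1, -0.7]
grip_width: 0.0309
gripper_force: 39.9
```

Emit:
step_arm --pt "-4 10 0 0 0 0 20" --pt "-13 32 0 0 0 0 20" --pt "-28 70 0 0 0 0 20" --pt "-45 112 0 0 0 0 20" --pt "-62 155 0 0 0 0 20" --pt "-79 198 0 0 0 0 20" --pt "-96 241 0 0 0 0 20" --pt "-111 278 0 0 0 0 20"

```text
clock: 18.75
tcp_pos: [0.4894, -0.1461, 0.1675]
orientation: [3.141, -0.003, -0.004]
contact_force: [0.6, -0.1, -1.0]
grip_width: 0.031
gripper_force: 39.9
```

Emit:
step_arm --pt "-12 30 0 0 0 0 20" --pt "-20 50 0 0 0 0 20" --pt "-24 60 0 0 0 0 20" --pt "-24 60 0 0 0 0 20" --pt "-24 60 0 0 0 0 20"

```text
clock: 19.25
tcp_pos: [0.4683, -0.2022, 0.1683]
orientation: [-3.141, -0.001, 0.001]
contact_force: [0.3, 0.0, -0.9]
grip_width: 0.0309
gripper_force: 39.9
```

Emit:
step_arm --pt "0 0 15 0 0 0 20" --pt "0 0 45 0 0 0 20" --pt "0 0 75 0 0 0 20" --pt "0 0 100 0 0 0 20" --pt "0 0 115 0 0 0 20" --pt "0 0 122 0 0 0 20" --pt "0 0 126 0 0 0 20" --pt "0 0 128 0 0 0 20"

```text
clock: 20.05
tcp_pos: [0.4689, -0.2027, 0.0409]
orientation: [-3.142, -0.001, -0.001]
contact_force: [0.6, -0.8, -1.0]
grip_width: 0.031
gripper_force: 39.9
```

Emit:
step_arm --pt "0 0 1 0 0 0 20" --pt "0 0 2 0 0 0 20" --pt "0 0 2 0 0 0 20"

```text
clock: 20.35
tcp_pos: [0.4689, -0.2033, 0.0396]
orientation: [3.141, -0.0, 0.002]
contact_force: [-0.7, 0.8, 4.1]
grip_width: 0.0311
gripper_force: 40.3
```

Contact; I'll release and go to the red dropper on the white stand at (0.646,-0.213).

Emit:
step_arm --pt "0 0 0 0 0 0 34" --pt "0 0 0 0 0 0 40" --pt "0 0 0 0 0 0 50" --pt "0 0 0 0 0 0 65" --pt "0 0 0 0 0 0 80" --pt "0 0 0 0 0 0 85" --pt "0 0 0 0 0 0 85"

```text
clock: 21.05
tcp_pos: [0.4682, -0.2033, 0.0387]
orientation: [-3.142, 0.0, 0.0]
contact_force: [-0.2, 0.1, -0.2]
grip_width: 0.085
gripper_force: 0.0
```

Emit:
step_arm --pt "0 0 -20 0 0 0 85" --pt "0 0 -60 0 0 0 85" --pt "0 0 -105 0 0 0 85" --pt "0 0 -150 0 0 0 85" --pt "0 0 -160 0 0 0 85"

```text
clock: 21.55
tcp_pos: [0.4709, -0.2042, 0.2038]
orientation: [3.139, -0.001, 0.013]
contact_force: [1.0, 0.3, -0.3]
grip_width: 0.0851
gripper_force: 0.0
```

Emit:
step_arm --pt "30 2 0 0 0 0 85" --pt "70 4 0 0 0 0 85" --pt "110 6 0 0 0 0 85" --pt "150 8 0 0 0 0 85" --pt "170 10 0 0 0 0 85" --pt "177 10 0 0 0 0 85" --pt "177 10 0 0 0 0 85" --pt "177 10 0 0 0 0 85"

```text
clock: 22.35
tcp_pos: [0.6439, -0.2134, 0.1982]
orientation: [-3.142, 0.001, 0.002]
contact_force: [-1.2, 0.4, -0.7]
grip_width: 0.085
gripper_force: 0.0
```

```bash
python3 -c "from chk import *;chk('top','wrist')"
```

```text
[ 0.6439 -0.2134  0.1982]
top blue 117 [ 0.4595 -0.3891  0.1047] off [ -0.5 -12.6]
top red 386 [ 0.6411 -0.0133  0.104 ] off [ 2.1 -1.1]
wrist blue 174 [ 0.4491 -0.3816  0.106 ] off [-10.9  -5.1]
wrist black 101 [ 0.4727 -0.2045  0.0947] off [ 4.7 -0.5]
wrist white 317 [ 0.648  -0.213   0.1019] off [ 1.4 -0.2]
wrist red 2678 [ 0.6439 -0.0159  0.1033] off [ 4.9 -3.7]
```

Emit:
step_arm --pt "2 0 20 0 0 0 85" --pt "2 0 55 0 0 0 85" --pt "2 0 90 0 0 0 85" --pt "2 0 120 0 0 0 85" --pt "2 0 143 0 0 0 85" --pt "2 0 156 0 0 0 85" --pt "2 0 160 0 0 0 85" --pt "2 0 160 0 0 0 85"

```text
clock: 23.25
tcp_pos: [0.6472, -0.2135, 0.0391]
orientation: [3.141, -0.001, 0.0]
contact_force: [-0.4, 0.5, -0.3]
grip_width: 0.0851
gripper_force: 0.0
```

Emit:
step_arm --pt "0 0 0 0 0 0 50" --pt "0 0 0 0 0 0 30" --pt "0 0 0 0 0 0 20" --pt "0 0 0 0 0 0 20" --pt "0 0 0 0 0 0 20" --pt "0 0 0 0 0 0 20" --pt "0 0 0 0 0 0 20" --pt "0 0 0 0 0 0 20"

```text
clock: 24.05
tcp_pos: [0.6478, -0.2133, 0.0396]
orientation: [3.141, -0.0, 0.002]
contact_force: [0.3, 0.1, 5.5]
grip_width: 0.0308
gripper_force: 39.6
```

Emit:
step_arm --pt "0 0 -8 0 0 0 20" --pt "0 0 -25 0 0 0 20" --pt "0 0 -50 0 0 0 20" --pt "0 0 -75 0 0 0 20" --pt "0 0 -100 0 0 0 20" --pt "0 0 -118 0 0 0 20" --pt "0 0 -127 0 0 0 20" --pt "0 0 -130 0 0 0 20"

```text
clock: 24.85
tcp_pos: [0.6477, -0.2135, 0.1704]
orientation: [3.141, -0.001, 0.003]
contact_force: [1.2, -0.6, -0.7]
grip_width: 0.0309
gripper_force: 39.7
```

Emit:
step_arm --pt "-1 -10 0 0 0 0 20" --pt "-4 -32 0 0 0 0 20" --pt "-9 -70 0 0 0 0 20" --pt "-15 -115 0 0 0 0 20" --pt "-21 -160 0 0 0 0 20" --pt "-27 -205 0 0 0 0 20" --pt "-32 -250 0 0 0 0 20" --pt "-37 -288 0 0 0 0 20"

```text
clock: 25.65
tcp_pos: [0.6084, 0.0785, 0.1675]
orientation: [-3.141, -0.004, 0.004]
contact_force: [0.2, 0.5, -0.7]
grip_width: 0.0306
gripper_force: 39.8
```

Emit:
step_arm --pt "-4 -30 0 0 0 0 20" --pt "-7 -50 0 0 0 0 20" --pt "-8 -58 0 0 0 0 20" --pt "-8 -58 0 0 0 0 20" --pt "-8 -58 0 0 0 0 20"

```text
clock: 26.15
tcp_pos: [0.6022, 0.1312, 0.1681]
orientation: [3.14, -0.002, -0.001]
contact_force: [1.0, 0.1, -0.9]
grip_width: 0.0306
gripper_force: 39.7
```

Emit:
step_arm --pt "0 0 15 0 0 0 20" --pt "0 0 45 0 0 0 20" --pt "0 0 75 0 0 0 20" --pt "0 0 100 0 0 0 20" --pt "0 0 115 0 0 0 20" --pt "0 0 122 0 0 0 20" --pt "0 0 126 0 0 0 20" --pt "0 0 128 0 0 0 20"

```text
clock: 26.95
tcp_pos: [0.6029, 0.1327, 0.0411]
orientation: [-3.141, 0.001, -0.002]
contact_force: [0.3, -0.4, 0.6]
grip_width: 0.0307
gripper_force: 39.8
```

Emit:
step_arm --pt "0 0 1 0 0 0 20" --pt "0 0 2 0 0 0 20" --pt "0 0 2 0 0 0 20"

```text
clock: 27.25
tcp_pos: [0.603, 0.133, 0.0396]
orientation: [-3.141, 0.0, -0.003]
contact_force: [-0.7, -0.7, 1.4]
grip_width: 0.0307
gripper_force: 40.0
```

Emit:
step_arm --pt "0 0 1 0 0 0 20" --pt "0 0 0 0 0 0 34" --pt "0 0 0 0 0 0 40" --pt "0 0 0 0 0 0 50" --pt "0 0 0 0 0 0 65" --pt "0 0 0 0 0 0 80" --pt "0 0 0 0 0 0 85" --pt "0 0 0 0 0 0 85"

```text
clock: 28.05
tcp_pos: [0.6022, 0.1327, 0.0386]
orientation: [3.142, -0.0, -0.0]
contact_force: [0.9, 0.2, -0.5]
grip_width: 0.0851
gripper_force: 0.0
```

Emit:
step_arm --pt "0 0 -20 0 0 0 85" --pt "0 0 -60 0 0 0 85" --pt "0 0 -105 0 0 0 85" --pt "0 0 -150 0 0 0 85" --pt "0 0 -160 0 0 0 85"

```text
clock: 28.55
tcp_pos: [0.6053, 0.1337, 0.2047]
orientation: [-3.139, 0.001, -0.014]
contact_force: [0.9, 0.9, 0.2]
grip_width: 0.0852
gripper_force: 0.0
```

Emit:
step_arm --pt "8 30 0 0 0 0 85" --pt "18 68 0 0 0 0 85" --pt "28 106 0 0 0 0 85" --pt "36 135 0 0 0 0 85" --pt "39 146 0 0 0 0 85" --pt "39 146 0 0 0 0 85" --pt "39 146 0 0 0 0 85"

```text
clock: 29.25
tcp_pos: [0.6409, -0.0112, 0.1984]
orientation: [-3.14, -0.002, 0.001]
contact_force: [0.9, 1.0, -0.2]
grip_width: 0.085
gripper_force: 0.0
```

```bash
python3 -c "from chk import *;chk('top','wrist')"
```

```text
[ 0.6409 -0.0112  0.1984]
top blue 413 [ 0.4598 -0.377   0.104 ] off [-0.2 -0.5]
top black 60 [ 0.4679 -0.2041  0.1016] off [-0.1 -0.1]
top red 211 [ 0.6415 -0.02    0.1037] off [ 2.5 -7.8]
wrist red 2130 [ 0.6441 -0.0116  0.1048] off [5.1 0.6]
wrist spare 376 [0.6038 0.1309 0.1003] off [ 1.8 -1.6]
```

Blue and black are placed, each within 1 mm. Now the white bottle.

Emit:
step_arm --pt "2 1 20 0 0 0 85" --pt "2 1 55 0 0 0 85" --pt "2 1 90 0 0 0 85" --pt "2 1 120 0 0 0 85" --pt "2 1 140 0 0 0 85" --pt "2 1 149 0 0 0 85" --pt "2 1 152 0 0 0 85" --pt "2 1 152 0 0 0 85"

```text
clock: 30.15
tcp_pos: [0.6437, -0.0135, 0.0473]
orientation: [-3.141, -0.001, -0.001]
contact_force: [0.2, 0.7, 0.6]
grip_width: 0.0847
gripper_force: 0.0
```

Emit:
step_arm --pt "0 0 0 0 0 0 65" --pt "0 0 0 0 0 0 50" --pt "0 0 0 0 0 0 38" --pt "0 0 0 0 0 0 38" --pt "0 0 0 0 0 0 38" --pt "0 0 0 0 0 0 38"

```text
clock: 30.75
tcp_pos: [0.6444, -0.0137, 0.0482]
orientation: [-3.141, -0.0, -0.004]
contact_force: [-0.7, 0.9, 5.6]
grip_width: 0.0494
gripper_force: 40.7
```

Emit:
step_arm --pt "0 0 -8 0 0 0 38" --pt "0 0 -25 0 0 0 38" --pt "0 0 -50 0 0 0 38" --pt "0 0 -75 0 0 0 38" --pt "0 0 -92 0 0 0 38" --pt "0 0 -98 0 0 0 38" --pt "0 0 -100 0 0 0 38" --pt "0 0 -100 0 0 0 38"

```text
clock: 31.55
tcp_pos: [0.6428, -0.0144, 0.1464]
orientation: [3.141, -0.001, -0.001]
contact_force: [-0.0, 0.5, -1.5]
grip_width: 0.0493
gripper_force: 41.8
```

Emit:
step_arm --pt "0 8 0 0 0 0 38" --pt "1 28 0 0 0 0 38" --pt "2 60 0 0 0 0 38" --pt "3 100 0 0 0 0 38" --pt "4 140 0 0 0 0 38" --pt "5 173 0 0 0 0 38" --pt "5 192 0 0 0 0 38" --pt "5 199 0 0 0 0 38"

```text
clock: 32.35
tcp_pos: [0.6471, -0.2164, 0.1458]
orientation: [3.141, -0.006, -0.003]
contact_force: [0.2, 0.6, -2.8]
grip_width: 0.0492
gripper_force: 41.8
```

Emit:
step_arm --pt "0 0 0 0 0 0 38" --pt "0 0 0 0 0 0 38"

```text
clock: 32.55
tcp_pos: [0.6485, -0.2106, 0.1464]
orientation: [-3.14, -0.004, 0.0]
contact_force: [-0.0, 1.3, -2.2]
grip_width: 0.0497
gripper_force: 41.8
```

Emit:
step_arm --pt "0 0 10 0 0 0 38" --pt "0 0 35 0 0 0 38" --pt "0 0 60 0 0 0 38" --pt "0 0 80 0 0 0 38" --pt "0 0 90 0 0 0 38" --pt "0 0 95 0 0 0 38" --pt "0 0 97 0 0 0 38" --pt "0 0 99 0 0 0 38"

```text
clock: 33.35
tcp_pos: [0.649, -0.2132, 0.0486]
orientation: [3.141, 0.0, 0.003]
contact_force: [0.6, -0.1, -1.6]
grip_width: 0.0494
gripper_force: 41.8
```

Emit:
step_arm --pt "0 0 1 0 0 0 38" --pt "0 0 2 0 0 0 38" --pt "0 0 2 0 0 0 38"

```text
clock: 33.65
tcp_pos: [0.6497, -0.2132, 0.0482]
orientation: [3.141, -0.0, 0.005]
contact_force: [-1.7, 2.2, 7.9]
grip_width: 0.0492
gripper_force: 42.5
```

Contact; I'll release and go back to the red dropper on the spare stand at (0.6025,0.132).

Emit:
step_arm --pt "0 0 -1 0 0 0 52" --pt "0 0 -1 0 0 0 58" --pt "0 0 -1 0 0 0 68" --pt "0 0 -1 0 0 0 80" --pt "0 0 -1 0 0 0 85" --pt "0 0 -1 0 0 0 85"

```text
clock: 34.25
tcp_pos: [0.6482, -0.2133, 0.0466]
orientation: [3.142, -0.0, -0.0]
contact_force: [-0.3, 0.4, 1.0]
grip_width: 0.0851
gripper_force: 0.0
```

Emit:
step_arm --pt "0 0 -20 0 0 0 85" --pt "0 0 -60 0 0 0 85" --pt "0 0 -105 0 0 0 85" --pt "0 0 -145 0 0 0 85" --pt "0 0 -153 0 0 0 85"

```text
clock: 34.75
tcp_pos: [0.6511, -0.2141, 0.2059]
orientation: [3.139, -0.001, 0.014]
contact_force: [0.2, -0.7, -0.1]
grip_width: 0.085
gripper_force: 0.0
```

Emit:
step_arm --pt "-3 -25 0 0 0 0 85" --pt "-9 -70 0 0 0 0 85" --pt "-15 -115 0 0 0 0 85" --pt "-21 -160 0 0 0 0 85" --pt "-27 -205 0 0 0 0 85" --pt "-33 -250 0 0 0 0 85" --pt "-39 -295 0 0 0 0 85" --pt "-46 -340 0 0 0 0 85"

```text
clock: 35.55
tcp_pos: [0.6015, 0.1283, 0.1991]
orientation: [3.141, -0.001, -0.001]
contact_force: [0.7, 0.7, -0.2]
grip_width: 0.0853
gripper_force: 0.0
```

Emit:
step_arm --pt "0 -6 0 0 0 0 85" --pt "0 -6 0 0 0 0 85" --pt "0 -6 0 0 0 0 85"

```text
clock: 35.85
tcp_pos: [0.6024, 0.131, 0.1992]
orientation: [3.14, -0.003, -0.001]
contact_force: [0.5, -1.4, 0.2]
grip_width: 0.0852
gripper_force: 0.0
```

```bash
python3 -c "from chk import *;chk('top','wrist')"
```

```text
[0.6024 0.131  0.1992]
top blue 413 [ 0.4599 -0.3771  0.1039] off [-0.1 -0.6]
top black 60 [ 0.4679 -0.2041  0.1014] off [-0.1 -0.1]
top white 385 [ 0.6466 -0.2111  0.104 ] off [0.  1.7]
top spare 62 [0.6018 0.1311 0.1005] off [-0.2 -1.4]
wrist spare 316 [0.6034 0.1332 0.1018] off [1.4 0.7]
```

Emit:
step_arm --pt "0 -1 20 0 0 0 85" --pt "0 -1 55 0 0 0 85" --pt "0 -1 90 0 0 0 85" --pt "0 -1 120 0 0 0 85" --pt "0 -1 143 0 0 0 85" --pt "0 -1 157 0 0 0 85" --pt "0 -1 161 0 0 0 85" --pt "0 -1 161 0 0 0 85"

```text
clock: 36.75
tcp_pos: [0.6026, 0.1331, 0.0388]
orientation: [3.141, -0.002, 0.0]
contact_force: [0.5, 0.6, -0.1]
grip_width: 0.0849
gripper_force: 0.0
```

Emit:
step_arm --pt "0 0 0 0 0 0 50" --pt "0 0 0 0 0 0 30" --pt "0 0 0 0 0 0 20" --pt "0 0 0 0 0 0 20" --pt "0 0 0 0 0 0 20" --pt "0 0 0 0 0 0 20" --pt "0 0 0 0 0 0 20" --pt "0 0 0 0 0 0 20"

```text
clock: 37.55
tcp_pos: [0.6028, 0.1339, 0.0396]
orientation: [-3.141, 0.0, -0.002]
contact_force: [-0.4, -0.4, 5.4]
grip_width: 0.0308
gripper_force: 39.5
```

Emit:
step_arm --pt "0 0 -8 0 0 0 20" --pt "0 0 -25 0 0 0 20" --pt "0 0 -50 0 0 0 20" --pt "0 0 -75 0 0 0 20" --pt "0 0 -92 0 0 0 20" --pt "0 0 -98 0 0 0 20" --pt "0 0 -100 0 0 0 20" --pt "0 0 -100 0 0 0 20"

```text
clock: 38.35
tcp_pos: [0.6019, 0.1336, 0.1382]
orientation: [3.141, -0.0, -0.001]
contact_force: [-0.0, -0.2, -1.5]
grip_width: 0.0306
gripper_force: 39.9
```

Emit:
step_arm --pt "2 8 0 0 0 0 20" --pt "7 28 0 0 0 0 20" --pt "15 60 0 0 0 0 20" --pt "24 95 0 0 0 0 20" --pt "31 124 0 0 0 0 20" --pt "36 141 0 0 0 0 20" --pt "37 146 0 0 0 0 20" --pt "37 146 0 0 0 0 20"

```text
clock: 39.15
tcp_pos: [0.639, -0.0122, 0.1382]
orientation: [-3.141, 0.001, 0.001]
contact_force: [-0.2, 0.7, -0.3]
grip_width: 0.0307
gripper_force: 39.8
```

Emit:
step_arm --pt "0 0 10 0 0 0 20" --pt "0 0 35 0 0 0 20" --pt "0 0 60 0 0 0 20" --pt "0 0 80 0 0 0 20" --pt "0 0 90 0 0 0 20" --pt "0 0 95 0 0 0 20" --pt "0 0 97 0 0 0 20" --pt "0 0 99 0 0 0 20"

```text
clock: 39.95
tcp_pos: [0.64, -0.0118, 0.0405]
orientation: [-3.141, -0.0, -0.003]
contact_force: [0.7, 0.0, 0.2]
grip_width: 0.0308
gripper_force: 39.9
```

Emit:
step_arm --pt "0 0 1 0 0 0 20" --pt "0 0 2 0 0 0 20" --pt "0 0 2 0 0 0 20"

```text
clock: 40.25
tcp_pos: [0.6402, -0.012, 0.0396]
orientation: [-3.141, 0.001, -0.003]
contact_force: [-3.2, -0.1, 7.6]
grip_width: 0.0305
gripper_force: 40.7
```

Contact; I'll release, then lift and retreat toward the empty side.

Emit:
step_arm --pt "0 0 0 0 0 0 34" --pt "0 0 0 0 0 0 40" --pt "0 0 0 0 0 0 50" --pt "0 0 0 0 0 0 65" --pt "0 0 0 0 0 0 80" --pt "0 0 0 0 0 0 85" --pt "0 0 0 0 0 0 85"

```text
clock: 40.95
tcp_pos: [0.6392, -0.0123, 0.0376]
orientation: [3.142, -0.0, -0.0]
contact_force: [0.3, 0.9, -0.6]
grip_width: 0.0848
gripper_force: 0.0
```

Emit:
step_arm --pt "0 0 -20 0 0 0 85" --pt "0 0 -60 0 0 0 85" --pt "0 0 -105 0 0 0 85" --pt "0 0 -150 0 0 0 85" --pt "0 0 -180 0 0 0 85" --pt "0 0 -190 0 0 0 85"

```text
clock: 41.55
tcp_pos: [0.6412, -0.0122, 0.232]
orientation: [-3.141, 0.001, -0.01]
contact_force: [-1.2, -0.0, 0.0]
grip_width: 0.0848
gripper_force: 0.0
```

Emit:
step_arm --pt "-10 -25 0 0 0 0 85" --pt "-20 -65 0 0 0 0 85" --pt "-35 -110 0 0 0 0 85" --pt "-50 -150 0 0 0 0 85" --pt "-60 -175 0 0 0 0 85" --pt "-60 -180 0 0 0 0 85" --pt "-60 -180 0 0 0 0 85" --pt "-60 -180 0 0 0 0 85"

```text
clock: 42.35
tcp_pos: [0.5797, 0.1659, 0.227]
orientation: [3.14, -0.003, -0.001]
contact_force: [0.6, -1.1, 0.5]
grip_width: 0.0849
gripper_force: 0.0
```

```bash
python3 -c "
from chk import *;chk('top')
for n in('top','scene'):cv2.imwrite(f'pics/{n}9.png',r.grab_frame(n)['image'][:,:,::-1])"
```

```text
[0.5797 0.1659 0.227 ]
top blue 413 [ 0.4599 -0.3772  0.1039] off [-0.1 -0.7]
top black 60 [ 0.4679 -0.204   0.1018] off [-0.1 -0. ]
top white 385 [ 0.6468 -0.2112  0.1039] off [0.2 1.6]
top red 58 [ 0.6389 -0.0139  0.1012] off [-0.1 -1.7]
```

View pics/top9.png

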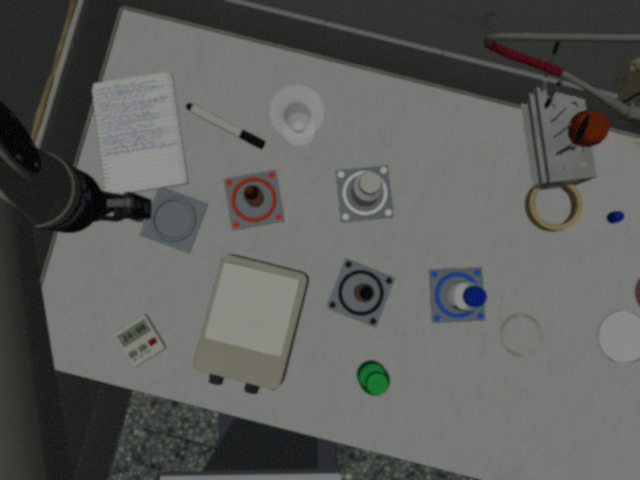

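View pics/scene9.png

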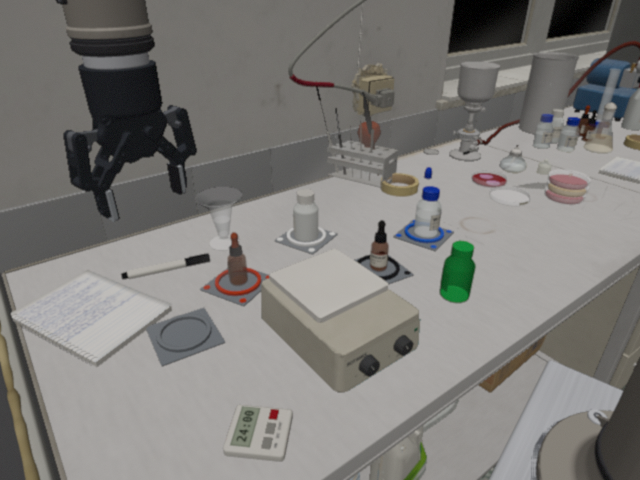

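All four bottles stand upright on their own stands: red teat at (252,195), white cap at (369,186), black teat at (366,293), blue cap at (472,296). The spare at (174,220) is empty, the measure at (297,115) has not moved, and the arm is clear.

```bash
python3 -c "from bench import r;print(r.hand_in())"
```

```text
the job is handed in; nothing more can be done
None
```

The job is handed in at about 42 s: all four bottles stand upright on their own stands, within about 2 mm of centre by the top camera, with the spare stand empty and the glass measure unmoved; the hand-in returned no verdict.

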